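Undo the cap lock and test the sprung lid of a findings bin

ROBOT

A 6-joint arm with a two-finger parallel gripper is mounted at the origin on the work surface. World frame = base frame: x ahead of the robot, y to its left, z up, the work surface at z = 0. Lengths are in mm, angles in rad, forces in N, time in s.
With the tool pointing down it reaches from about 400 to 925 mm from the base axis. Payload 12.5 kg.
Tool frame: the origin (TCP) lies on the centre line of the jaws, within the pads' length; the fingertips stand 25 mm ahead of it and the grasp point (between the pads) lies 6 mm ahead of it (env.tip_extent is the distance from the TCP to the fingertips, in mm); x points along the fingers, z is the direction in which the jaws open and shut, and the axes are right-handed (so a half turn about x gives the same grasp; the last joint's range is limited). The gripper opens to 95 mm and grips with 3 to 60 N. Pads are 20 mm wide; open, the fingers measure 119 mm over their backs; the gripper's body (75 mm by 180 mm) begins 59 mm behind the grasp point.
Start: joints at [-1.279, 0.491, 1.559, -0, 1.092, -0.106], TCP at [242.143, -576.204, 239.661] pointing down, gripper open.
Joint ranges: [-3.1, 3.1], [-0.84, 2.19], [0.05, 2.79], [-1.13, 4.28], [0.06, 2.93], [-2.69, 2.69]. Speed limits (rad/s): [2.22, 2.22, 2.79, 3.14, 3.14, 3.14].

INTERFACE

Orientations are given as [roll, pitch, yaw] about the fixed x, y, z axes, in that order (R = Rz(yaw) Ry(pitch) Rx(roll)).
In Python, from cell import env gives the robot as it stands.
- The arm moves only by the tool step_arm, never from a script. Its argument "rows" is a list of rows, each a list of 6 numbers: the shift along the tool's x, y, z in mm, then the turn, a rotation vector about the tool's x, y, z in rad. In form: [[x, y, z, wx, wy, wz], ...]. A call has 1 to 8 rows; each row shifts and turns the pose as measured when the row begins, along the tool's axes as they then stand; what a row does not reach is not made up. A row lasts 1/8 s, in which the tool goes at most 62.5 mm and 10.7 degrees, less where a joint would pass 70% of its speed; a pose out of reach is approached as far as the arm can. A call is refused whole if a number of a shift passes 62.5 or a number of a turn 0.188, either way. A call with a gripper value outside its range is refused whole. "grip" is the finger opening in mm, from 0 to 95.1, set as the call begins (left out, the last holds). The fingers move at their own pace and stop on an object; the grip force is fixed at half the most. Time passes only in rows, so rows that do not move let the fingers close. It gives the time, the measured TCP pose, the force and the opening at its end, in the units of the state.
- env.state(): the state, without advancing time (a new reading comes with each control period).
- env.read_camera(name): name is "side" or "top"; returns the picture (420x560x3 uint8, red, green, blue); there is no depth.
- env.get_calibration(name): a dict with "fx", "fy", "cx", "cy" (pixels), "pose" (4x4, takes a point from camera to world coordinates). Camera axes: x right, y down, z forward; pixel columns grow to the right and rows downward; lengths in mm; the calibration is good to about 2 mm. A picture is of the moment at which its call begins. get_calibration takes no time and is no camera call.
- env.job_done(): hands the job in, once; it reports no verdict.
The state is a dict: "t": time; "joints": joint angles; "qvel": joint speeds; "tau": joint torques, N m; "eef_pos": TCP position; "tcp_rot": TCP orientation; "ft_force": force on the tool from outside, world axes, zero at the start; "moment": the same for the moment, N m; "opening": opening from 0.0 (shut) to 1.0 (fully open).
Only numpy, scipy, OpenCV 4.12 (cv2) and the standard library are available. Lean on these libraries where they do the work, as an engineer would, in place of code of your own. Each camera call takes 0.05 s, during which the arm holds its last target.

TASK

Unscrew the brass cap that locks the findings bin's lid, a good quarter turn anticlockwise until its tongue is well clear. Then take the steel bar at the front of the sprung lid, raise the lid a little past its balance point without letting it fly up to its stop, ease it back and hold it there just below the balance point (within ten degrees), still and under your grip: finish while holding, because I am about to adjust its spring. Leave the jar, the spool and the tin on the bench where they are.

Things in the scene. Friction and masses are not known exactly. Their poses are not given: they have to be found in the camera images.
- findings_bin: Wooden bin fixed to the bench, 170 (its x) x 260 (its y) x 105 mm high, three compartments inside. Origin: centre of its underside, on the bench; its -x side is its front, towards the robot, z up. It stands turned up to 0.3 rad either way. The lock's steel bracket sticks out of its +y side to y = 175 mm, below z = 123 mm.
- bin_lid (a joint): Angle of the dark wooden lid (175 x 260 x 12 mm, 0.9 kg), rad: 0 closed, level; grows as its front rises about the hinge on the bin's rear rim; stop 1.50. A damped hinge spring carries part of its weight: balance point 0.95 (54 degrees). Let go below it, it falls shut (load at the bar 1.1 N closed, 0.3 N at 0.83); above it, it springs up to the stop. Locked, it rises 0.03 at most.
- lid_hinge (a point): Point on the lid's hinge axis, at its middle: in the bin's frame (85, 0, 113) mm. The axis is parallel to the bin's y.
- lid_bar (a point): Middle of the lid's handle: round steel bar, 12 mm diameter, parallel to the hinge, 235 mm from it, in the lid's mid-plane; moves with the lid. Height above the bench 113 mm closed (150 mm ahead of the bin's centre), 304 mm at balance. 128 mm free between its brackets, 54 mm gap to the lid's edge, open air before and below it. It can turn between gripping fingers. Site x points to the hinge.
- lock_cap (a joint): Turn of the lock's captive screw cap in rad: 0 to 0.3 at the start = locked, grows anticlockwise seen from above, stop at 1.55. It stays where it is left (friction 0.06 N m). It counts as undone from 1.15 rad; one twist is enough.
- cap_grip (a point): On the cap's upright axis, 163 mm above the bench, at grip height; in the bin's frame x = -45, y = 155 mm. Brass knurled disc (36 mm diameter, top at 136.5 mm) with an upright wing 46 mm long, 14 mm thick, top at 177.5 mm. A dark steel tongue under it reaches 45 mm from the axis. Site axes turn with the cap: wing along y, tongue to -y. At joint 0 they equal the bin's. Lid top at 119 mm.
- dye_jar: Bystander: amber glass jar with a black lid, 56 mm diameter, 80 mm high, loose on the bench beside the bin. Origin: centre of its underside.
- thread_spool: Bystander: empty wooden thread spool, 52 mm diameter, 70 mm high, loose on the bench beside the bin. Origin: centre of its underside.
- wax_tin: Bystander: flat metal tin, 60 mm diameter, 30 mm high, loose on the bench beside the bin. Origin: centre of its underside.

How it is judged:
By the outcome, as a careful person would: the job done as asked, in the order asked, and still so for the second after the job is handed in, while the arm keeps its last pose, push and grip.
It also fails if it takes over 54 s, if anything falls off the work surface, if the arm or the gripper's body presses on something with over 40 N, if the wrist force passes 120 N, or if a joint passes its speed limit or range.

## Working session

There is one attempt and no reset: what is moved stays moved. The work goes in short steps, Python scripts to look and compute and a tool call to move; the robot and the scene stay as the last step left them, time stands still between calls to the robot, and variables do not carry over. Pictures are saved under pics/ and viewed, and the job is handed in when it is done.

Besides the shell and the picture viewer there is one more tool, called after ">>>" as name([rows], argument=value, ...), one row to a line, values as JSON. step_arm: Moves the arm, as the interface text tells. Its arguments: {"type":"object","properties":{"rows":{"type":"array","items":{"type":"array","items":{"type":"number"}}},"grip":{"type":"number"}},"required":["rows"]}

```bash
mkdir -p pics; ls
python3 - <<'E'
from cell import env
import cv2, numpy as np
print(env.state(), env.tip_extent)
for n in("side","top"):
    im=env.read_camera(n); cv2.imwrite(f"pics/{n}0.png",im[:,:,::-1])
    c=env.get_calibration(n); print(n,c["fx"],c["fy"],c["cx"],c["cy"]); print(np.round(c["pose"],3))
E
```

```text
pics
{'t': 0.0, 'joints': array([-1.27861245e+00,  4.91608109e-01,  1.55943179e+00,  1.24627761e-05,
        1.09170079e+00, -1.05601189e-01]), 'qvel': array([-0.00025846, -0.00105414, -0.0013175 , -0.00103109,  0.00172427,
        0.00056292]), 'tau': array([-2.70934024e-04, -6.12653947e+01, -2.58191621e+01,  6.91592158e-02,
        4.81527625e-02, -1.36040594e-04]), 'eef_pos': array([ 242.07399355, -575.99302227,  239.03765115]), 'tcp_rot': array([3.02636396, 1.56964824, 1.85334695]), 'ft_force': array([ 0.65161633,  0.07814223, -0.13811926]), 'moment': array([-0.04432122,  0.0164801 , -0.0196931 ]), 'opening': 1.0013151390295965} 25.0
side 515.4181954782301 515.4181954782301 286.11796353066427 208.51633377331987
[[-9.46000e-01 -1.69000e-01  2.76000e-01  2.39294e+02]
 [-3.24000e-01  4.83000e-01 -8.13000e-01  9.83856e+02]
 [ 4.00000e-03 -8.59000e-01 -5.12000e-01  7.47614e+02]
 [ 0.00000e+00  0.00000e+00  0.00000e+00  1.00000e+00]]
top 405.72607477023155 405.72607477023155 282.5341498757856 207.0922379040744
[[-1.40000e-02 -9.87000e-01  1.61000e-01  4.62598e+02]
 [-9.99000e-01  2.20000e-02  4.40000e-02 -3.48400e+00]
 [-4.70000e-02 -1.60000e-01 -9.86000e-01  9.50604e+02]
 [ 0.00000e+00  0.00000e+00  0.00000e+00  1.00000e+00]]
```

View pics/side0.png

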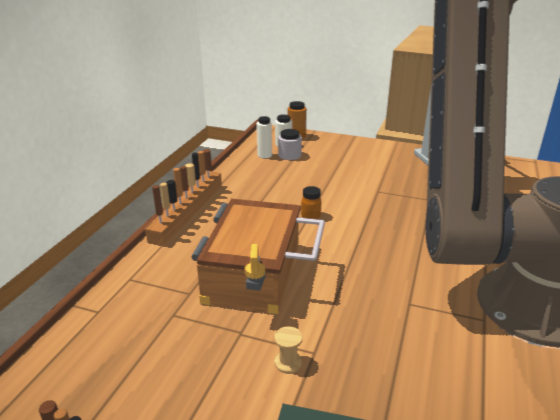

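View pics/top0.png

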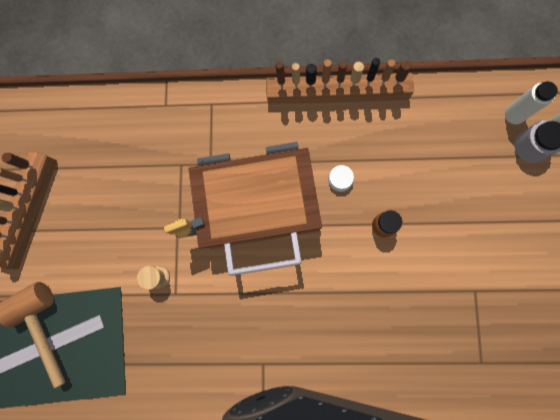

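The side view shows the bin at about (250,255), the cap wing at (255,260), the bar at (318,240), the spool at (288,350) and the jar at (311,203). The top view shows the lid corners near (190,167), (308,150), (320,230) and (200,246). There the wing is at (177,227), the bar runs (229,272)–(299,263), and the spool is at (153,278), the tin at (341,180) and the jar at (388,223). I'll enlarge both.

Run:
```python
import cv2
im=cv2.imread("pics/top0.png")[135:290,130:330]; cv2.imwrite("pics/topc.png",cv2.resize(im,None,fx=3.8,fy=3.8,interpolation=cv2.INTER_CUBIC))
im=cv2.imread("pics/side0.png")[195:315,190:340]; cv2.imwrite("pics/sidec.png",cv2.resize(im,None,fx=5,fy=5,interpolation=cv2.INTER_CUBIC))
```

```text
(no output)
```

View pics/topc.png

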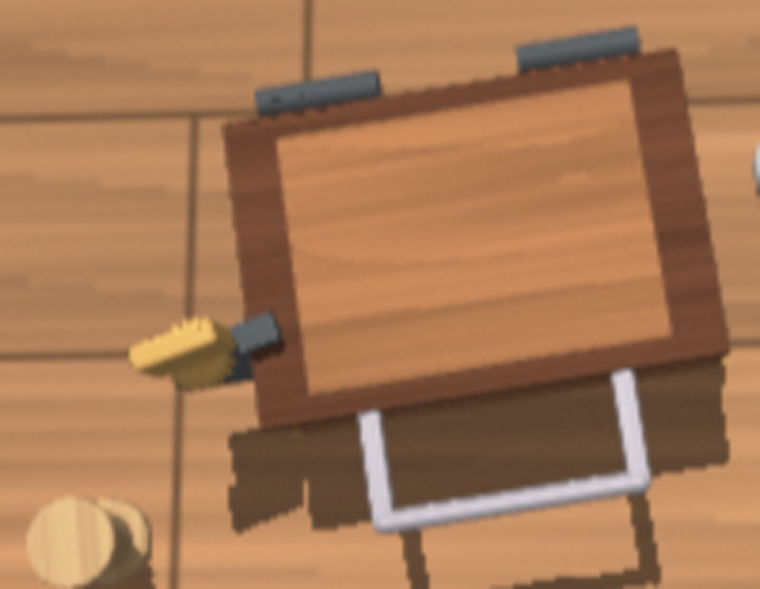

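View pics/sidec.png

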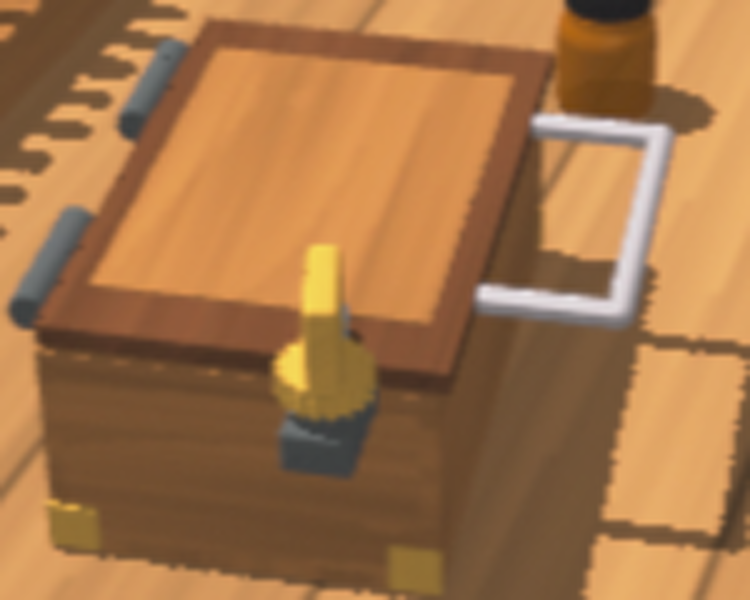

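```bash
cat > h.py <<'E'
import numpy as np
from cell import env
from scipy.spatial.transform import Rotation as Rn
def proj(n,P):
    c=env.get_calibration(n);T=np.linalg.inv(c["pose"]);q=np.atleast_2d(P)@T[:3,:3].T+T[:3,3]
    return np.c_[c["fx"]*q[:,0]/q[:,2]+c["cx"],c["fy"]*q[:,1]/q[:,2]+c["cy"]]
def back(n,uv,z):
    c=env.get_calibration(n);d=c["pose"][:3,:3]@np.array([(uv[0]-c["cx"])/c["fx"],(uv[1]-c["cy"])/c["fy"],1]);o=c["pose"][:3,3]
    return o+d*(z-o[2])/d[2]
def b2w(p,P):
    P=np.atleast_2d(P).astype(float);c,s=np.cos(p[2]),np.sin(p[2])
    return np.c_[p[0]+c*P[:,0]-s*P[:,1],p[1]+s*P[:,0]+c*P[:,1],P[:,2]]
E
python3 - <<'E'
from h import *
from scipy.optimize import least_squares
L=np.array([[85,130,119],[85,-130,119],[-90,-130,119],[-90,130,119]])
ut=np.array([[225,125],[680,50],[729,352],[262,428]])/3.8+[130,135]
us=np.array([[38,330],[205,20],[555,52],[447,385]])/5+[190,195]
for n,u in(("top",ut),("side",us),("both",None)):
    def f(p):
        W=b2w(p[:3],L);r=[]
        if n!="side": r.append(proj("top",W)-ut)
        if n!="top": r.append(proj("side",W)-us)
        return np.concatenate(r).ravel()
    s=least_squares(f,[550,80,0]);print(n,s.x,np.round(s.fun,1))
p=s.x
print("cap",b2w(p,[-45,155,163]),"bar",b2w(p,[-150,0,113]),"hinge",b2w(p,[85,0,113]))
bar=b2w(p,[[-150,70,113],[-150,-70,113]])
print("barpix top",(proj("top",bar)-[130,135])*3.8,"side",(proj("side",bar)-[190,195])*5)
# wing
for a in [0,.1,.2,.3]:
    w=[]
    for d in(-23,23):
        w.append([-45-d*np.sin(a),155+d*np.cos(a),177.5])
    W=b2w(p,w);print(a,(proj("top",W)-[130,135]).ravel()*3.8,((proj("side",W)-[190,195])*5).ravel())
for nm,uv,z in(("spool",(149,277),70),("jar",(390,221),80),("tin",(341,178),30)): print(nm,back("top",uv,z))
E
```

```text
top [6.22845452e+02 9.26815925e+01 1.39991202e-01] [-0.6 -0.8 -0.  -0.8  1.1  0.8 -0.6  0.7]
side [6.17897430e+02 1.02411180e+02 1.44905567e-01] [-1.6  0.2  0.1 -0.1  0.4  0.4  1.2 -0.8]
both [6.21562328e+02 9.48108477e+01 1.42269271e-01] [-1.7 -0.  -1.1 -0.3  0.1  1.3 -1.5  1.4 -1.6 -2.3  0.1 -1.8  0.  -1.3
  0.5 -3.3]
cap [[555.03955018 241.86430748 163.        ]] bar [[473.07781009  73.54237438 113.        ]] hinge [[705.70355473 106.86298255 113.        ]]
barpix top [[381.84688902 526.48425683]
 [637.88737899 485.41470765]] side [[619.5332186  310.18443601]
 [662.19408315 133.61888994]]
0 [212.85035895 340.10897609 124.54607377 354.53359374] [334.73853642 237.80745086 305.9501915  306.50669283]
0.1 [212.10665278 335.73717661 125.24683699 358.91127607] [328.92147153 237.32809037 311.99716709 307.02458908]
0.2 [210.92983159 331.48536209 126.38231868 363.17740416] [323.02512158 237.18338142 318.13425553 307.18021026]
0.3 [209.33226937 327.39579562 127.94179288 367.28914434] [317.1049451  237.37461608 324.29639514 306.97182878]
spool [458.29411737 328.73750871  70.        ]
jar [ 569.17969621 -194.00460884   80.        ]
tin [677.6258337 -98.5711263  30.       ]
```

Run:
```python
import cv2, numpy as np
from h import *
p=[621.56,94.81,.1423]
a=cv2.imread("pics/top0.png");b=cv2.imread("pics/side0.png")
def ov(n,im,c,k,sz):
    o=cv2.resize(im[c[1]:c[1]+sz[1],c[0]:c[0]+sz[0]],None,fx=k,fy=k,interpolation=cv2.INTER_CUBIC)
    for al,col in((.1,(255,0,0)),(.25,(0,255,0))):
        w=[[-45-d*np.sin(al)+e*np.cos(al),155+d*np.cos(al)+e*np.sin(al),177.5] for d,e in((-23,-7),(23,-7),(23,7),(-23,7))]
        q=(proj(n,b2w(p,w))+.5-c)*k
        cv2.polylines(o,[q.astype(int)],True,col,1)
    q=(proj(n,b2w(p,[[-90,130,119],[-90,-130,119],[85,-130,119],[85,130,119]]))+.5-c)*k
    cv2.polylines(o,[q.astype(int)],True,(255,255,0),1)
    return o
o1=ov("top",a,(155,205),10,(60,45)); o2=ov("side",b,(225,230),10,(60,60))
cv2.imwrite("pics/w1.png",o1);cv2.imwrite("pics/w2.png",o2)
```

```text
(no output)
```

View pics/w1.png

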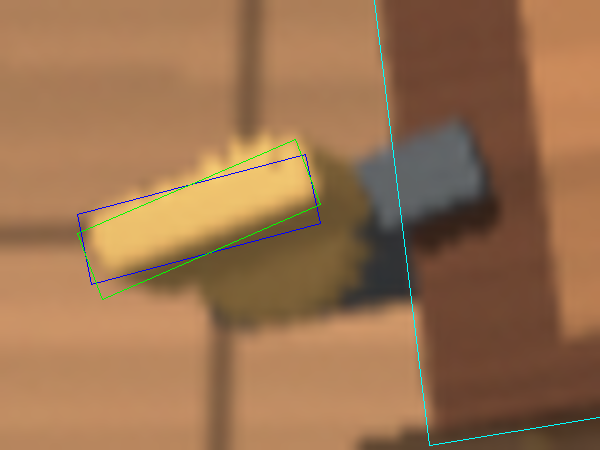

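View pics/w2.png

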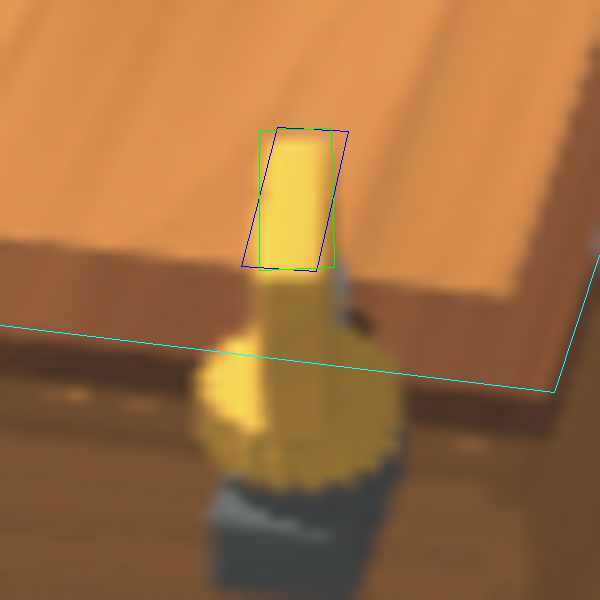

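```bash
cat >> h.py <<'E'
def st():
    s=env.state();return s,s["eef_pos"],Rn.from_euler("xyz",s["tcp_rot"]).as_matrix()
def show():
    s,p,R=st();print("t",round(s["t"],2),"pos",p.round(1),"x",R[:,0].round(3),"zyaw",round(np.arctan2(R[1,2],R[0,2]),3),"q",s["joints"].round(2),"F",s["ft_force"].round(1),"M",s["moment"].round(2),"op",round(s["opening"],3))
def to(target):  # target tcp pos -> tool-axis shift
    s,p,R=st();print("shift",(R.T@(np.array(target)-p)).round(1))
E
python3 -c "
from h import *
show();s,p,R=st();print(R.round(2))"
```

```text
t 0.1 pos [ 242.1 -576.   239.1] x [-0.     0.001 -1.   ] zyaw -1.173 q [-1.28  0.49  1.56 -0.    1.09 -0.11] F [-0.6  0.6  1. ] M [0.02 0.01 0.04] op 1.003
[[-0.    0.92  0.39]
 [ 0.    0.39 -0.92]
 [-1.    0.   -0.  ]]
```

```bash
cat >> h.py <<'E'
def plan(target,zyaw,n,pitch=0.0):
    """rows to tcp target, tool down tilted, z yaw; interpolated"""
    s,p,R=st();Rt=Rdown(zyaw,pitch);rv=Rn.from_matrix(R.T@Rt).as_rotvec()
    rows=[]
    for i in range(n):
        Ri=R@Rn.from_rotvec(rv*i/n).as_matrix()
        rows.append(np.r_[(Ri.T@(np.array(target)-p)/n).round(1),(rv/n).round(3)].tolist())
    print("[",",\n ".join(str(r) for r in rows),"]")
def Rdown(zyaw,tilt=0.0):
    # x down, z horizontal at zyaw; tilt about z axis
    z=np.array([np.cos(zyaw),np.sin(zyaw),0]);x=np.array([0,0,-1.]);y=np.cross(z,x)
    return np.c_[x,y,z]@Rn.from_rotvec([0,0,tilt]).as_matrix()
E
python3 -c "
from h import *
plan([556,241.5,240],0.362,16)"
```

```text
[ [-0.0, 37.9, -39.5, -0.096, -0.0, -0.0],
 [-0.0, 41.5, -35.7, -0.096, -0.0, -0.0],
 [-0.0, 44.7, -31.6, -0.096, -0.0, -0.0],
 [-0.0, 47.5, -27.1, -0.096, -0.0, -0.0],
 [-0.0, 49.9, -22.4, -0.096, -0.0, -0.0],
 [-0.0, 51.8, -17.6, -0.096, -0.0, -0.0],
 [-0.0, 53.3, -12.5, -0.096, -0.0, -0.0],
 [-0.0, 54.2, -7.4, -0.096, -0.0, -0.0],
 [-0.0, 54.7, -2.1, -0.096, -0.0, -0.0],
 [-0.0, 54.6, 3.1, -0.096, -0.0, -0.0],
 [-0.0, 54.1, 8.3, -0.096, -0.0, -0.0],
 [-0.0, 53.0, 13.5, -0.096, -0.0, -0.0],
 [-0.0, 51.5, 18.5, -0.096, -0.0, -0.0],
 [-0.1, 49.5, 23.4, -0.096, -0.0, -0.0],
 [-0.1, 47.0, 28.0, -0.096, -0.0, -0.0],
 [-0.1, 44.1, 32.4, -0.096, -0.0, -0.0] ]
```

>>> step_arm([
  [0,38,-39.5,-0.096,0,0],
  [0,41.5,-36,-0.096,0,0],
  [0,45,-31.5,-0.096,0,0],
  [0,47.5,-27,-0.096,0,0],
  [0,50,-22.5,-0.096,0,0],
  [0,52,-17.5,-0.096,0,0],
  [0,53,-12.5,-0.096,0,0],
  [0,54,-7.5,-0.096,0,0],
], grip=50)

```text
t: 1.1
eef_pos: [397.5, -155.8, 237.5]
tcp_rot: [2.297, 1.567, 1.91]
ft_force: [0.9, -0.7, -0.4]
opening: 0.525
```

```bash
python3 -c "
from h import *
show();plan([556,241.5,240],0.362,8)"
```

```text
t 1.1 pos [ 397.5 -155.8  237.5] x [-0.001  0.003 -1.   ] zyaw -0.387 q [-0.53  0.21  2.02  0.    0.91 -0.14] F [ 0.9 -0.7 -0.4] M [-0.05 -0.06  0.01] op 0.525
[ [-0.2, 53.5, -0.4, -0.094, -0.0, -0.0],
 [-0.2, 53.3, 4.6, -0.094, -0.0, -0.0],
 [-0.2, 52.6, 9.6, -0.094, -0.0, -0.0],
 [-0.2, 51.5, 14.4, -0.094, -0.0, -0.0],
 [-0.2, 49.9, 19.2, -0.094, -0.0, -0.0],
 [-0.3, 47.9, 23.8, -0.094, -0.0, -0.0],
 [-0.3, 45.5, 28.1, -0.094, -0.0, -0.0],
 [-0.3, 42.6, 32.3, -0.094, -0.0, -0.0] ]
```

Tracking is good.

>>> step_arm([
  [0,53.5,-0.5,-0.094,0,0],
  [0,53.5,4.5,-0.094,0,0],
  [0,52.5,9.5,-0.094,0,0],
  [0,51.5,14.5,-0.094,0,0],
  [0,50,19,-0.094,0,0],
  [0,48,24,-0.094,0,0],
  [0,45.5,28,-0.094,0,0],
  [0,42.5,32.5,-0.094,0,0],
])

```text
t: 2.1
eef_pos: [553.4, 258.7, 238.0]
tcp_rot: [1.837, 1.568, 2.229]
ft_force: [-0.5, -0.4, 0.1]
opening: 0.522
```

```bash
python3 -c "
from h import *
import cv2
show();plan([556,241.5,240],0.362,1)
a=env.read_camera('side')[:,:,::-1];cv2.imwrite('pics/s1.png',cv2.resize(a[150:330,180:380],None,fx=3.3,fy=3.3))
a=env.read_camera('top')[:,:,::-1];cv2.imwrite('pics/t1.png',cv2.resize(a[140:300,100:300],None,fx=3.3,fy=3.3))
"
```

```text
t 2.1 pos [553.4 258.7 238. ] x [-0.002  0.003 -1.   ] zyaw 0.392 q [ 0.33  0.47  1.6   0.    1.07 -0.07] F [-0.5 -0.4  0.1] M [-0.05 -0.11  0.  ] op 0.522
[ [-2.1, -16.9, -4.2, 0.03, -0.001, -0.003] ]
```

View pics/s1.png

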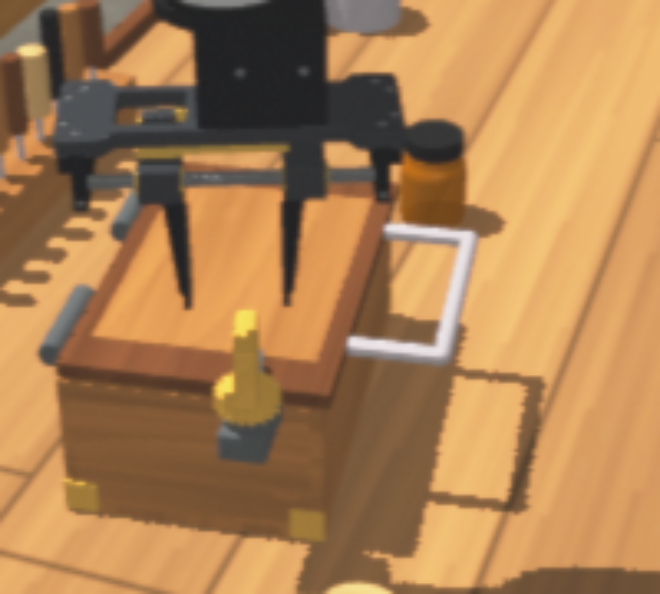

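View pics/t1.png

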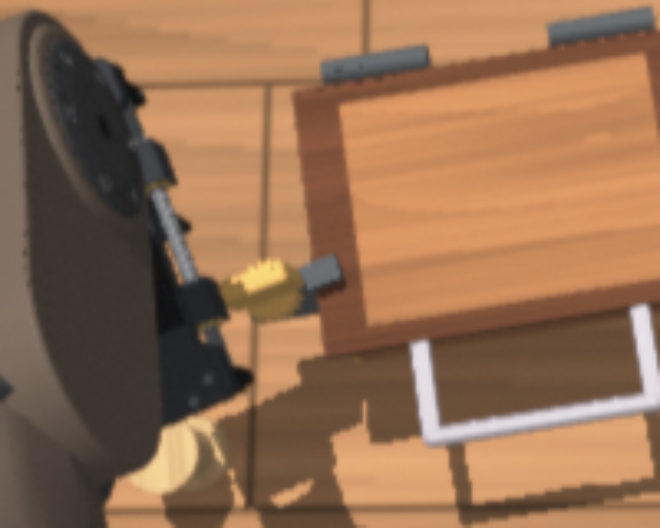

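The side view shows the fingers above and behind the wing, and the cap and lid untouched. The top view is mostly covered by the arm. I'll centre over the cap and settle.

>>> step_arm([
  [0,-17,-4,0.03,0,0],
  [0,0,0,0,0,0],
])

```text
t: 2.45
eef_pos: [556.2, 241.8, 236.5]
tcp_rot: [2.149, 1.567, 2.51]
ft_force: [-0.2, -0.2, -0.4]
opening: 0.526
```

```bash
python3 -c "
from h import *
import cv2
show();plan([556,241.5,169],0.362,4)
a=env.read_camera('side')[:,:,::-1].copy()
s,p,R=st()
for d in (-25,25):
    print(proj('side',p+R@[25,0,d]))
print(proj('side',p+R@[25,0,0]))
cv2.imwrite('pics/s2.png',cv2.resize(a[190:300,200:310],None,fx=5.4,fy=5.4,interpolation=cv2.INTER_CUBIC))
"
```

```text
t 2.45 pos [556.2 241.8 236.5] x [-0.003  0.002 -1.   ] zyaw 0.361 q [ 0.3   0.47  1.61  0.    1.07 -0.06] F [-0.2 -0.2 -0.4] M [-0.   -0.06  0.06] op 0.526
[ [16.9, -0.1, -0.0, -0.0, -0.001, -0.001],
 [16.9, -0.1, -0.0, -0.0, -0.001, -0.001],
 [16.9, -0.1, -0.1, -0.0, -0.001, -0.001],
 [16.9, -0.1, -0.1, -0.0, -0.001, -0.001] ]
[[266.40974694 234.16733527]]
[[239.67265517 234.60412959]]
[[253.05116655 234.38556963]]
```

View pics/s2.png

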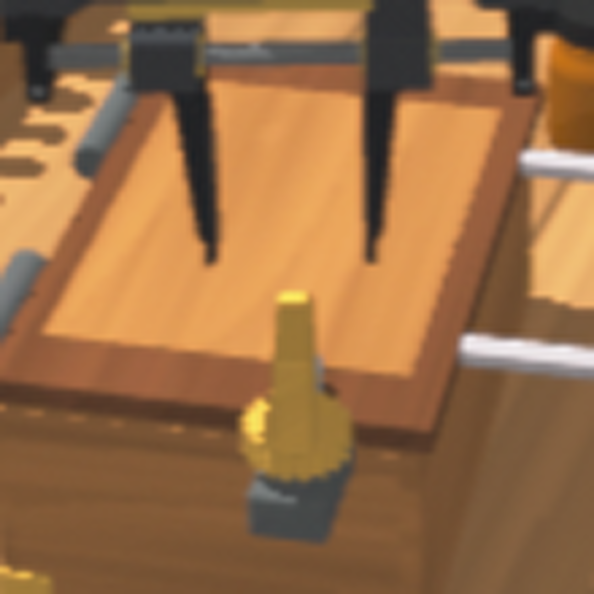

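Fingertips at (239,238) and (269,238), midpoint 253.9. The wing top is at column 254.3, so they line up. I'll go down and grip.

>>> step_arm([
  [17,0,0,0,0,0],
  [17,0,0,0,0,0],
  [17,0,0,0,0,0],
  [15.5,0,0,0,0,0],
  [0,0,0,0,0,0],
])

```text
t: 3.12
eef_pos: [555.0, 239.2, 165.2]
tcp_rot: [2.327, 1.566, 2.684]
ft_force: [0.5, 0.8, -0.9]
opening: 0.53
```

>>> step_arm([
  [0,0,0,0,0,0],
  [0,0,0,0,0,0],
  [0,0,0,0,0,0],
  [0,0,0,0,0,0],
], grip=0)

```text
t: 3.62
eef_pos: [556.2, 239.5, 166.8]
tcp_rot: [1.385, 1.567, 1.741]
ft_force: [16.8, 7.5, -11.5]
opening: 0.165
```

```bash
python3 -c "
from h import *
show()"
```

```text
t 3.62 pos [556.2 239.5 166.8] x [-0.001  0.004 -1.   ] zyaw 0.357 q [ 0.3   0.54  1.69  0.    0.91 -0.06] F [ 16.8   7.5 -11.5] M [ 1.22 -3.17 -0.11] op 0.165
```

>>> step_arm([
  [0,0,0.5,0,0,0],
  [0,0,0,-0.1,0,0],
  [0,0,0,-0.12,0,0],
  [0,0,0,-0.12,0,0],
])

```text
t: 4.12
eef_pos: [557.7, 240.2, 166.8]
tcp_rot: [0.482, 1.566, 1.188]
ft_force: [2.4, 2.4, -3.0]
opening: 0.145
```

```bash
python3 -c "
from h import *
show()"
```

```text
t 4.12 pos [557.7 240.2 166.8] x [ 0.002  0.005 -1.   ] zyaw 0.706 q [ 0.3   0.54  1.68  0.    0.91 -0.41] F [ 2.4  2.4 -3. ] M [ 0.26 -0.48 -0.09] op 0.145
```

>>> step_arm([
  [0,0,0,-0.12,0,0],
  [0,0,0,-0.12,0,0],
  [0,0,0,-0.12,0,0],
  [0,0,0,-0.12,0,0],
  [0,0,0,-0.12,0,0],
  [0,0,0,-0.12,0,0],
  [0,0,0,-0.12,0,0],
  [0,0,0,0,0,0],
])

```text
t: 5.12
eef_pos: [558.4, 241.8, 166.8]
tcp_rot: [-0.478, 1.563, 1.095]
ft_force: [1.7, 0.8, -1.9]
opening: 0.145
```

```bash
python3 -c "
from h import *
show()"
```

```text
t 5.12 pos [558.4 241.8 166.8] x [ 0.003  0.007 -1.   ] zyaw 1.574 q [ 0.3   0.54  1.68  0.01  0.91 -1.28] F [ 1.7  0.8 -1.9] M [-0.06 -0.25  0.  ] op 0.145
```

The grip slid onto the wing and it turned cleanly (opening 13.8 mm, matching the 14 mm wing, cap about 1.43 rad by tool yaw). Releasing and rising.

>>> step_arm([
  [0,0,0,0,0,0],
  [0,0,0,0,0,0],
  [0,0,0,0,0,0],
], grip=50)

```text
t: 5.5
eef_pos: [558.2, 241.6, 167.1]
tcp_rot: [-0.439, 1.563, 1.129]
ft_force: [0.1, 0.0, -0.4]
opening: 0.406
```

>>> step_arm([
  [-25,0,0,0,0,0],
  [-35,0,0,0,0,0],
  [-30,0,0,0,0,0],
])

```text
t: 5.88
eef_pos: [557.0, 240.6, 257.2]
tcp_rot: [0.382, 1.565, 1.949]
ft_force: [-0.0, -0.2, 0.5]
opening: 0.524
```

```bash
python3 -c "
from h import *
show();plan([473,73.5,245],0.142,8)"
```

```text
t 5.88 pos [557.  240.6 257.2] x [-0.002  0.005 -1.   ] zyaw 1.566 q [ 0.3   0.45  1.58  0.01  1.11 -1.27] F [-0.  -0.2  0.5] M [ 0.08 -0.17 -0.03] op 0.524
[ [1.4, 10.4, -20.9, 0.178, 0.0, -0.001],
 [1.4, 6.5, -22.4, 0.178, 0.0, -0.001],
 [1.5, 2.5, -23.2, 0.178, 0.0, -0.001],
 [1.5, -1.7, -23.3, 0.178, 0.0, -0.001],
 [1.5, -5.8, -22.6, 0.178, 0.0, -0.001],
 [1.5, -9.7, -21.3, 0.178, 0.0, -0.001],
 [1.5, -13.3, -19.2, 0.178, 0.0, -0.001],
 [1.5, -16.5, -16.5, 0.178, 0.0, -0.001] ]
```

>>> step_arm([
  [1.5,10.5,-21,0.178,0,0],
  [1.5,6.5,-22.5,0.178,0,0],
  [1.5,2.5,-23,0.178,0,0],
  [1.5,-1.5,-23.5,0.178,0,0],
  [1.5,-6,-22.5,0.178,0,0],
  [1.5,-9.5,-21.5,0.178,0,0],
  [1.5,-13.5,-19,0.178,0,0],
  [1.5,-16.5,-16.5,0.178,0,0],
])

```text
t: 6.88
eef_pos: [467.2, 71.4, 247.1]
tcp_rot: [0.93, 1.563, 1.023]
ft_force: [0.6, -0.4, 0.0]
opening: 0.528
```

```bash
python3 -c "
from h import *
import cv2
show();plan([473,73.5,150],0.142,4)
a=env.read_camera('side')[:,:,::-1];cv2.imwrite('pics/s3.png',cv2.resize(a[180:330,180:380],None,fx=4,fy=4,interpolation=cv2.INTER_CUBIC))
a=env.read_camera('top')[:,:,::-1];cv2.imwrite('pics/t3.png',cv2.resize(a[140:300,130:330],None,fx=3.7,fy=3.7,interpolation=cv2.INTER_CUBIC))
"
```

```text
t 6.88 pos [467.2  71.4 247.1] x [ 0.004  0.006 -1.   ] zyaw 0.093 q [ 0.01  0.26  1.91  0.01  0.96 -0.09] F [ 0.6 -0.4  0. ] M [-0.05 -0.11  0.02] op 0.528
[ [24.3, 0.2, 1.4, -0.012, 0.001, -0.001],
 [24.3, 0.3, 1.4, -0.012, 0.001, -0.001],
 [24.3, 0.3, 1.4, -0.012, 0.001, -0.001],
 [24.3, 0.3, 1.5, -0.012, 0.001, -0.001] ]
```

View pics/s3.png

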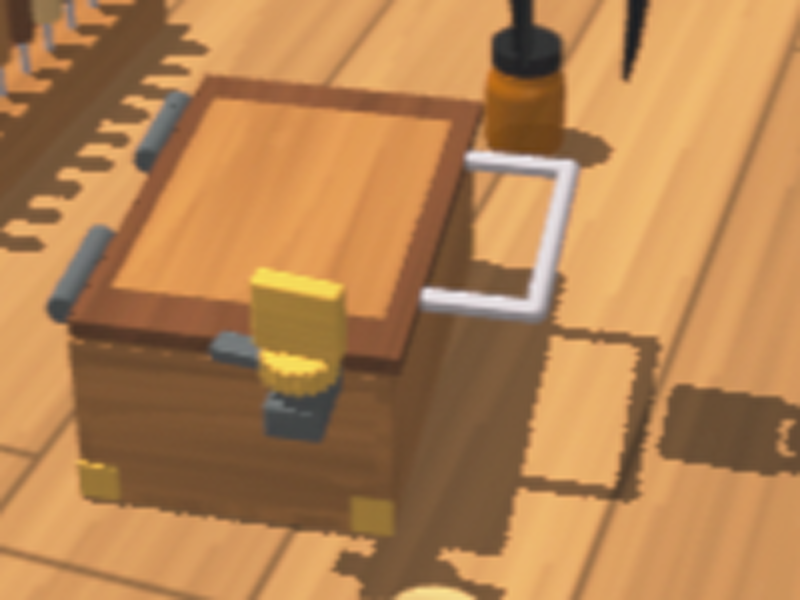

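View pics/t3.png

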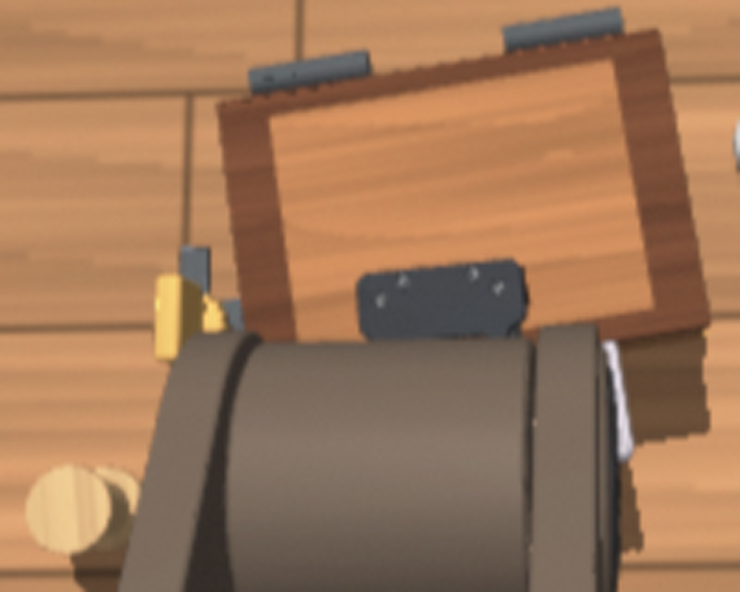

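The side view shows the tongue at (235,348) pointing to the rear alongside the bin and clear of the lid. The spool has not moved, and the bar lies where the fit puts it. Lowering over the bar.

>>> step_arm([
  [24,0,2,-0.012,0.001,-0.001],
  [24,0,1.5,-0.012,0.001,-0.001],
  [24,0,1.5,-0.012,0.001,-0.001],
  [22,0,1.5,-0.012,0.001,-0.001],
  [0,0,0,0,0,0],
])

```text
t: 7.6
eef_pos: [476.2, 74.1, 151.9]
tcp_rot: [0.348, 1.567, 0.507]
ft_force: [0.8, -0.4, -0.4]
opening: 0.525
```

```bash
python3 -c "
from h import *
import cv2
show();plan([474,73.5,119],0.142,2)
a=env.read_camera('side')[:,:,::-1];cv2.imwrite('pics/s4.png',cv2.resize(a[180:300,250:400],None,fx=5,fy=5,interpolation=cv2.INTER_CUBIC))
"
```

```text
t 7.6 pos [476.2  74.1 151.9] x [ 0.004  0.002 -1.   ] zyaw 0.159 q [ 0.02  0.41  2.    0.    0.72 -0.15] F [ 0.8 -0.4 -0.4] M [ 0.02 -0.1   0.01] op 0.525
[ [16.4, -0.1, -1.2, 0.009, 0.002, -0.001],
 [16.4, -0.1, -1.2, 0.009, 0.002, -0.001] ]
```

View pics/s4.png

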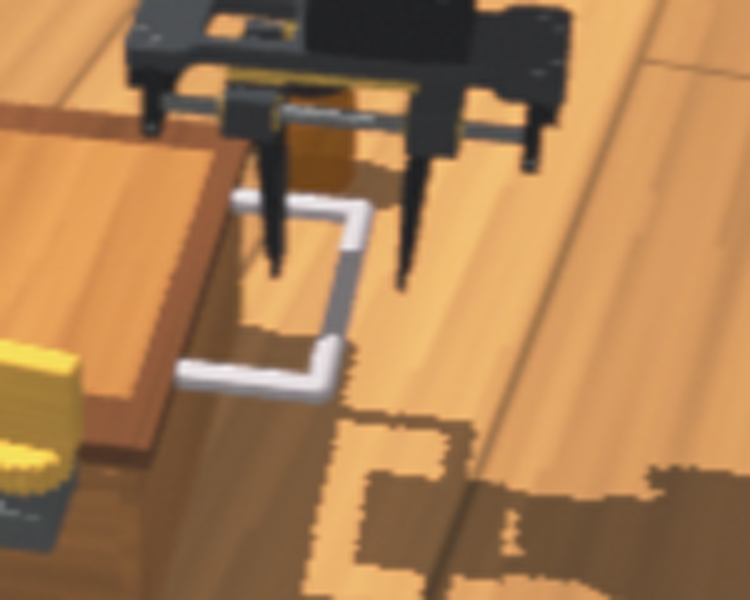

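The fingers straddle the bar: tips at crop (275,275) and (402,288), bar at column ~345.

>>> step_arm([
  [16,0,-1,0.008,0.002,0],
  [15,0,-1,0.008,0.002,0],
  [0,0,0,0,0,0],
])

```text
t: 8.02
eef_pos: [476.2, 74.4, 123.3]
tcp_rot: [0.162, 1.565, 0.308]
ft_force: [0.2, -0.7, -0.3]
opening: 0.523
```

>>> step_arm([
  [0,0,0,0,0,0],
  [0,0,0,0,0,0],
  [0,0,0,0,0,0],
  [0,0,0,0,0,0],
  [0,0,0,0,0,0],
], grip=0)

```text
t: 8.65
eef_pos: [474.9, 74.2, 124.5]
tcp_rot: [0.276, 1.568, 0.422]
ft_force: [-6.8, -2.6, 2.2]
opening: 0.115
```

```bash
python3 -c "
from h import *
import cv2
show()
a=env.read_camera('side')[:,:,::-1];cv2.imwrite('pics/s5.png',cv2.resize(a[180:300,250:400],None,fx=5,fy=5,interpolation=cv2.INTER_CUBIC))
"
```

```text
t 8.65 pos [474.9  74.2 124.5] x [ 0.003  0.001 -1.   ] zyaw 0.146 q [ 0.02  0.46  2.03  0.    0.65 -0.13] F [-6.8 -2.6  2.2] M [-0.48  1.16 -0.01] op 0.115
```

View pics/s5.png

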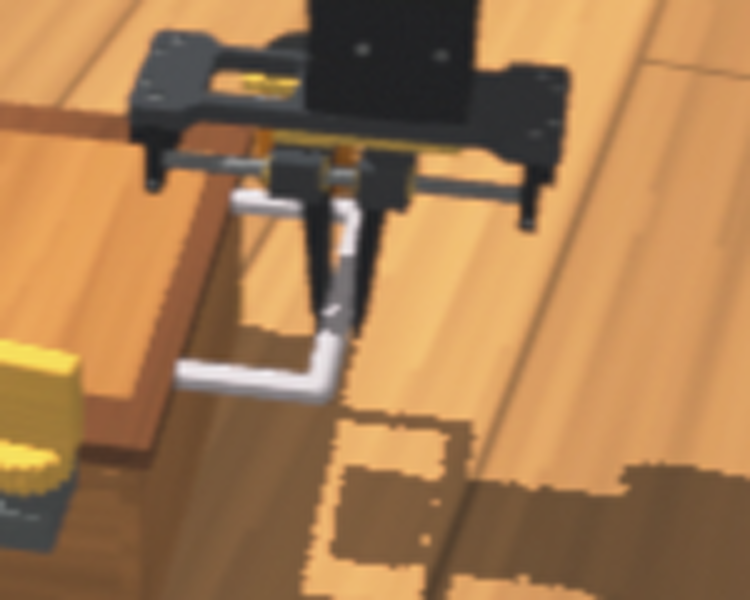

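```bash
cat >> h.py <<'E'
bx=np.array([np.cos(.142),np.sin(.142)])
P0=np.array([474.9,74.2,124.5])
def lid():
    s,p,R=st();h=(p-P0)[:2]@bx-235;v=p[2]-P0[2]
    return np.arctan2(v,-h),np.hypot(h,v),p,R
def arc(t1,n):
    th,r,p,R=lid();print("theta",round(th,3),"deg",round(np.degrees(th),1),"r",round(r,1));show()
    tt=np.linspace(th,t1,n+1);pr=p
    for t in tt[1:]:
        d=np.array([*(P0[:2]+bx*235*(1-np.cos(t))),P0[2]+235*np.sin(t)])
        w=Rn.from_matrix(R.T@Rdown(.142)).as_rotvec()/n
        print((R.T@(d-pr)).round(1),w.round(3));pr=d
E
python3 -c "
from h import *
arc(0.4,8)"
```

```text
theta 0.0 deg 0.0 r 235.0
t 8.7 pos [474.9  74.3 124.5] x [ 0.003  0.001 -1.   ] zyaw 0.146 q [ 0.02  0.46  2.03  0.    0.65 -0.13] F [-7.  -2.2  1.4] M [-0.49  1.2   0.05] op 0.121
[-11.7  -0.    0.4] [ 0.001  0.    -0.   ]
[-11.7   0.    0.9] [ 0.001  0.    -0.   ]
[-11.7   0.    1.5] [ 0.001  0.    -0.   ]
[-11.6   0.    2.1] [ 0.001  0.    -0.   ]
[-11.4  -0.    2.7] [ 0.001  0.    -0.   ]
[-11.3  -0.    3.2] [ 0.001  0.    -0.   ]
[-11.1  -0.    3.8] [ 0.001  0.    -0.   ]
[-10.9  -0.    4.3] [ 0.001  0.    -0.   ]
```

>>> step_arm([
  [-6,0,0,0,0,0],
  [-10,0,0.5,0,0,0],
  [-11.5,0,1,0,0,0],
  [-11.5,0,1.5,0,0,0],
])

```text
t: 9.2
eef_pos: [478.2, 74.6, 165.7]
tcp_rot: [0.301, 1.568, 0.447]
ft_force: [3.1, 0.6, -2.8]
opening: 0.115
```

```bash
python3 -c "
from h import *
arc(0.5,6)"
```

```text
theta 0.176 deg 10.1 r 235.3
t 9.2 pos [478.2  74.6 165.7] x [ 0.003  0.001 -1.   ] zyaw 0.146 q [ 0.02  0.39  1.98  0.    0.76 -0.13] F [ 3.1  0.6 -2.8] M [ 0.04 -0.38 -0.05] op 0.115
[-12.4   0.    2.9] [ 0.001  0.    -0.   ]
[-12.3  -0.    3.3] [ 0.001  0.    -0.   ]
[-12.1  -0.    3.9] [ 0.001  0.    -0.   ]
[-11.8  -0.    4.6] [ 0.001  0.    -0.   ]
[-11.6  -0.    5.2] [ 0.001  0.    -0.   ]
[-11.3  -0.    5.8] [ 0.001  0.    -0.   ]
```

Following the arc well with low force.

>>> step_arm([
  [-12.5,0,3,0,0,0],
  [-12.5,0,3.5,0,0,0],
  [-12,0,4,0,0,0],
  [-12,0,4.5,0,0,0],
  [-11.5,0,5,0,0,0],
  [-11.5,0,6,0,0,0],
])

```text
t: 9.95
eef_pos: [504.9, 78.5, 243.5]
tcp_rot: [0.234, 1.567, 0.38]
ft_force: [2.4, -0.1, -4.6]
opening: 0.118
```

```bash
python3 -c "
from h import *
import cv2
arc(0.85,7)
a=env.read_camera('side')[:,:,::-1];cv2.imwrite('pics/s6.png',cv2.resize(a[100:300,180:400],None,fx=3,fy=3,interpolation=cv2.INTER_CUBIC))
"
```

```text
theta 0.527 deg 30.2 r 236.7
t 9.95 pos [504.9  78.5 243.5] x [ 0.003  0.001 -1.   ] zyaw 0.146 q [ 0.02  0.32  1.83  0.    0.98 -0.12] F [ 2.4 -0.1 -4.6] M [-0.05 -0.34 -0.06] op 0.118
[-8.3 -0.1  7.2] [ 0.001  0.    -0.   ]
[-9.  -0.   6.1] [ 0.001  0.    -0.   ]
[-8.7 -0.   6.5] [ 0.001  0.    -0.   ]
[-8.4 -0.   6.9] [ 0.001  0.    -0.   ]
[-8.  -0.   7.3] [ 0.001  0.    -0.   ]
[-7.7 -0.   7.7] [ 0.001  0.    -0.   ]
[-7.3 -0.   8. ] [ 0.001  0.    -0.   ]
```

View pics/s6.png

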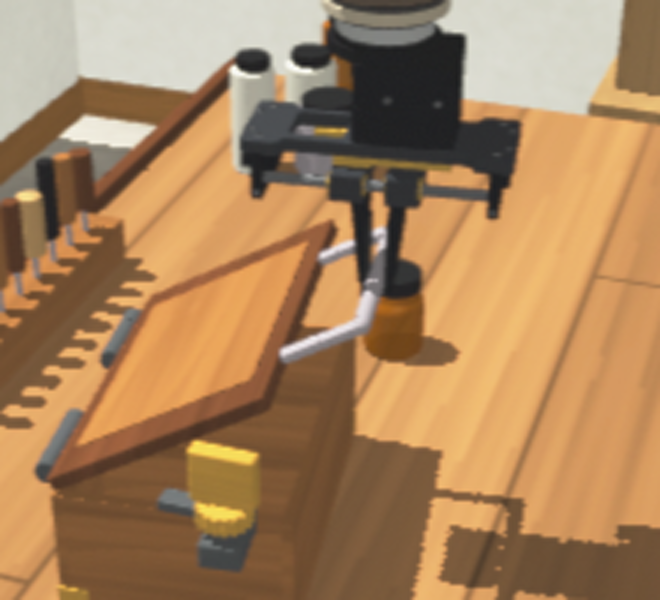

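The lid is up at about 30°, with the bar gripped at crop (370,285) and the tongue clear. Continuing.

>>> step_arm([
  [-8.5,0,7,0,0,0],
  [-9,0,6,0,0,0],
  [-8.5,0,6.5,0,0,0],
  [-8.5,0,7,0,0,0],
  [-8,0,7.5,0,0,0],
  [-7.5,0,7.5,0,0,0],
  [-7,0,8,0,0,0],
])

```text
t: 10.88
eef_pos: [552.7, 85.6, 304.9]
tcp_rot: [3.092, 1.563, -3.044]
ft_force: [-6.3, -1.4, 4.7]
opening: 0.116
```

```bash
python3 -c "
from h import *
arc(1.01,5)"
```

```text
theta 0.857 deg 49.1 r 238.7
t 10.88 pos [552.7  85.6 304.9] x [-0.008 -0.001 -1.   ] zyaw 0.147 q [ 0.04  0.34  1.63 -0.    1.18 -0.11] F [-6.3 -1.4  4.7] M [-0.31  1.37 -0.04] op 0.116
[-1.9 -0.3  7.9] [ 0.001 -0.002 -0.   ]
[-4.5 -0.   5.6] [ 0.001 -0.002 -0.   ]
[-4.3 -0.   5.8] [ 0.001 -0.002 -0.   ]
[-4.2 -0.   5.9] [ 0.001 -0.002 -0.   ]
[-4. -0.  6.] [ 0.001 -0.002 -0.   ]
```

```bash
cat >> h.py <<'E'
def overlay(fn,n="side",c=(180,60),sz=(220,200),k=3.5,ths=(.8,.95,1.1),pb=(623,94,.142)):
    import cv2
    a=env.read_camera(n)[:,:,::-1].copy()
    o=cv2.resize(a[c[1]:c[1]+sz[1],c[0]:c[0]+sz[0]],None,fx=k,fy=k,interpolation=cv2.INTER_CUBIC)
    for t,col in zip(ths,((255,0,0),(0,255,0),(0,0,255))):
        # lid top face at +6 normal, outline; u along lid from hinge
        def L(u,y,w): return [85-u*np.cos(t)+w*np.sin(t),y,113+u*np.sin(t)+w*np.cos(t)]
        q=(proj(n,b2w(pb,[L(0,130,6),L(175,130,6),L(175,-130,6),L(0,-130,6)]))+.5-c)*k
        cv2.polylines(o,[q.astype(int)],True,col,1)
        q=(proj(n,b2w(pb,[L(235,70,0),L(235,-70,0)]))+.5-c)*k
        cv2.polylines(o,[q.astype(int)],False,col,1)
    cv2.imwrite(fn,o)
E
python3 -c "
from h import *
overlay('pics/s7.png',ths=(.8,.85,.9))"
```

```text
(no output)
```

View pics/s7.png

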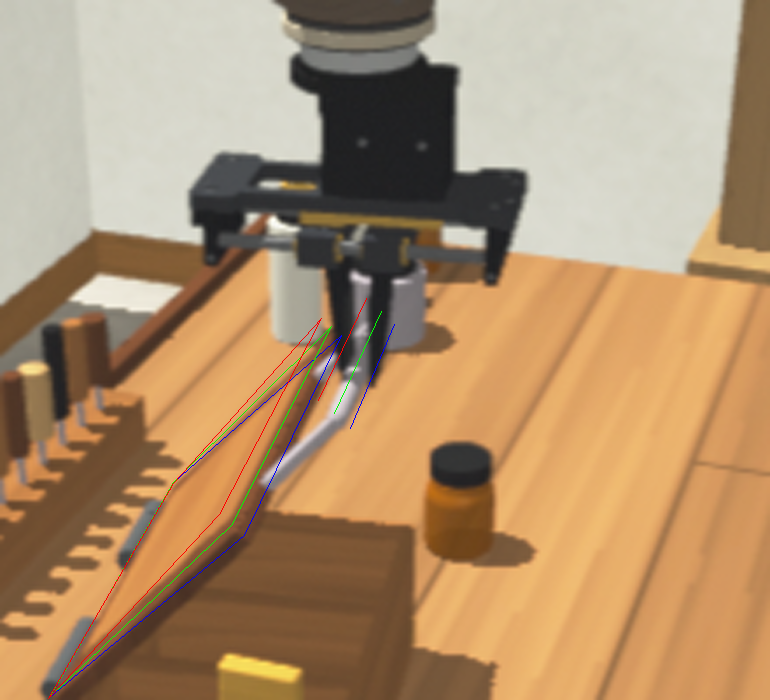

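The overlay puts the lid between 0.80 and 0.85, nearer 0.85. My tool-based estimate of 0.857 may read about 0.015–0.02 high. Going a little past balance.

>>> step_arm([
  [-3.5,0,6.5,0,0,0],
  [-4.5,0,6,0,0,0],
  [-4.5,0,6,0,0,0],
  [-4,0,6,0,0,0],
  [-4,0,6,0,0,0],
  [-3,0,5,0,0,0],
])

```text
t: 11.68
eef_pos: [590.6, 90.9, 333.3]
tcp_rot: [-3.06, 1.564, -2.913]
ft_force: [-3.2, -1.0, 2.4]
opening: 0.116
```

```bash
python3 -c "
from h import *
arc(1.04,3)
overlay('pics/s8.png',ths=(.95,1.0,1.05))"
```

```text
theta 1.056 deg 60.5 r 239.9
t 11.68 pos [590.6  90.9 333.3] x [-0.007 -0.002 -1.   ] zyaw 0.147 q [ 0.04  0.38  1.49 -0.    1.28 -0.1 ] F [-3.2 -1.   2.4] M [-0.39  0.71  0.01] op 0.116
[ 4.8 -0.1  1.3] [ 0.002 -0.002  0.   ]
[ 0.6  0.  -1.1] [ 0.002 -0.002  0.   ]
[ 0.6  0.  -1.1] [ 0.002 -0.002  0.   ]
```

View pics/s8.png

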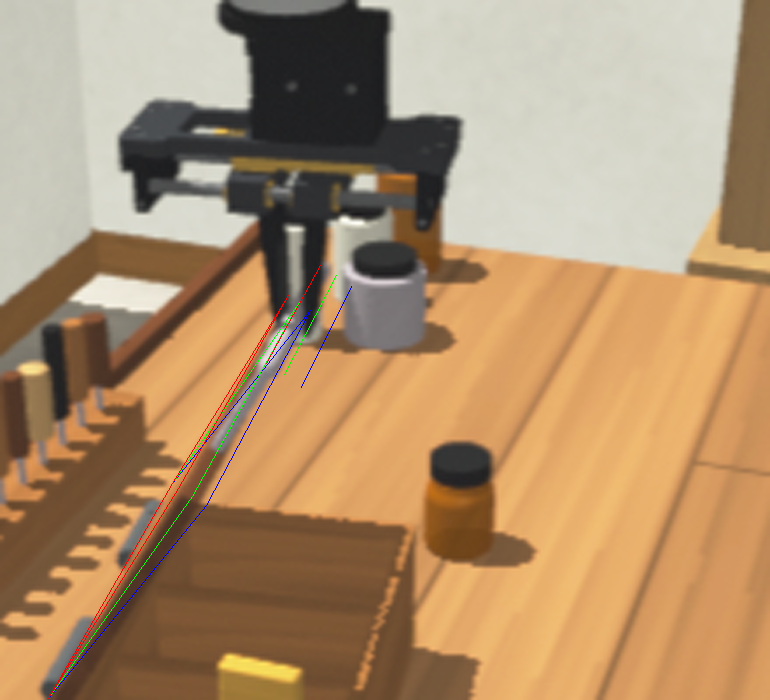

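By horizontal distance to the hinge, which is independent of slip along the pads, the lid stands at about 1.045 rad, and the overlay agrees at 1.0–1.05. It is past balance and held. Easing back toward 0.865.

>>> step_arm([
  [3,0,-5,0,0,0],
  [4.5,0,-7,0,0,0],
  [5,0,-7,0,0,0],
  [5,0,-6.5,0,0,0],
  [3,0,-3.5,0,0,0],
  [0,0,0,0,0,0],
  [0,0,0,0,0,0],
])

```text
t: 12.6
eef_pos: [565.4, 87.2, 316.0]
tcp_rot: [-0.134, 1.565, 0.013]
ft_force: [-2.2, -1.3, 5.1]
opening: 0.111
```

```bash
python3 -c "
from h import *
arc(.865,2)
th,r,p,R=lid();print('h-based',np.arccos(r*np.cos(th)/235))
overlay('pics/s9.png',ths=(.8,.86,.92))"
```

```text
theta 0.927 deg 53.1 r 239.3
t 12.6 pos [565.4  87.2 316. ] x [ 0.005  0.    -1.   ] zyaw 0.147 q [ 0.04  0.34  1.59 -0.    1.2  -0.11] F [-2.2 -1.3  5.1] M [-0.25  0.29  0.04] op 0.111
[ 7.9 -0.1 -3.2] [0.002 0.003 0.   ]
[ 4.6  0.  -5.7] [0.002 0.003 0.   ]
h-based 0.9133596101400268
```

View pics/s9.png

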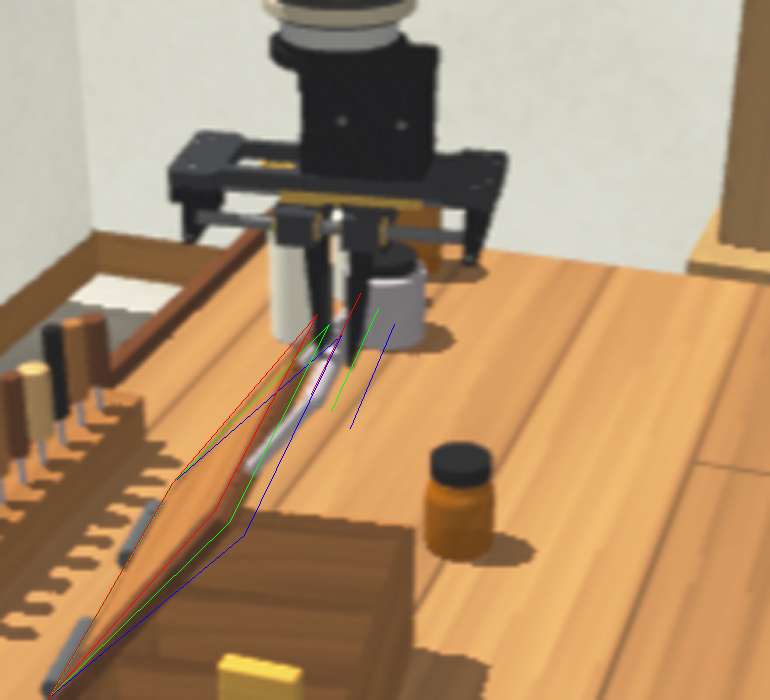

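About 0.91 now (the overlay is near the 0.92 line). A little further down, for margin.

>>> step_arm([
  [4,0,-4.5,0,0,0],
  [4,0,-4.5,0,0,0],
  [1.5,0,-1.5,0,0,0],
  [0,0,0,0,0,0],
  [0,0,0,0,0,0],
  [0,0,0,0,0,0],
])

```text
t: 13.4
eef_pos: [555.3, 85.7, 307.4]
tcp_rot: [-0.133, 1.564, 0.014]
ft_force: [-3.7, -1.6, 4.9]
opening: 0.118
```

```bash
python3 -c "
from h import *
arc(.865,2)
th,r,p,R=lid();print('h-based',np.arccos(r*np.cos(th)/235), env.state()['qvel'].round(4))
overlay('pics/s10.png',ths=(.8,.86,.92))"
```

```text
theta 0.872 deg 50.0 r 239.0
t 13.4 pos [555.3  85.7 307.4] x [ 0.007  0.    -1.   ] zyaw 0.147 q [ 0.04  0.33  1.63 -0.    1.17 -0.11] F [-3.7 -1.6  4.9] M [-0.23  0.35 -0.02] op 0.118
[ 3.6 -0.   1.9] [0.002 0.003 0.   ]
[ 0.5  0.  -0.6] [0.002 0.003 0.   ]
h-based 0.8574917625743391 [ 0.0019  0.0008 -0.0023 -0.0005  0.0003  0.0007]
```

View pics/s10.png

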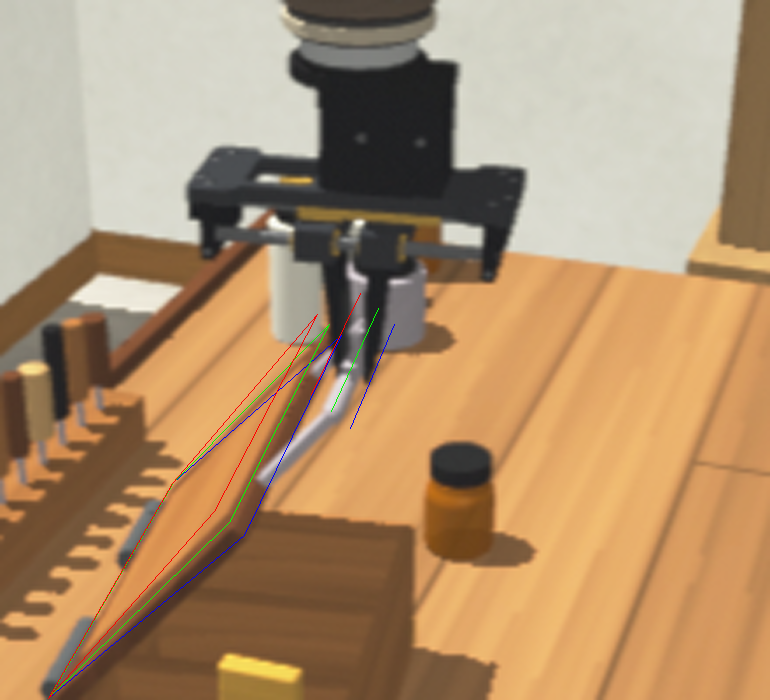

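The overlay shows the bar and lid on the 0.86 line, in agreement with 0.857 from the arm. I'll check it stays still and that the bystanders are where they were.

>>> step_arm([
  [0,0,0,0,0,0],
  [0,0,0,0,0,0],
  [0,0,0,0,0,0],
  [0,0,0,0,0,0],
])

```text
t: 13.95
eef_pos: [555.7, 85.8, 307.8]
tcp_rot: [-0.129, 1.564, 0.018]
ft_force: [-3.6, -1.4, 5.7]
opening: 0.116
```

```bash
python3 -c "
from h import *
import cv2
th,r,p,R=lid();print('h-based',np.arccos(r*np.cos(th)/235));show()
a=env.read_camera('top')[:,:,::-1];cv2.imwrite('pics/t4.png',a)
a=env.read_camera('side')[:,:,::-1];cv2.imwrite('pics/s11.png',a)
"
```

```text
h-based 0.8598031465949681
t 13.95 pos [555.7  85.8 307.8] x [ 0.007  0.    -1.   ] zyaw 0.147 q [ 0.04  0.34  1.63 -0.    1.17 -0.11] F [-3.6 -1.4  5.7] M [-0.21  0.34 -0.03] op 0.116
```

View pics/t4.png

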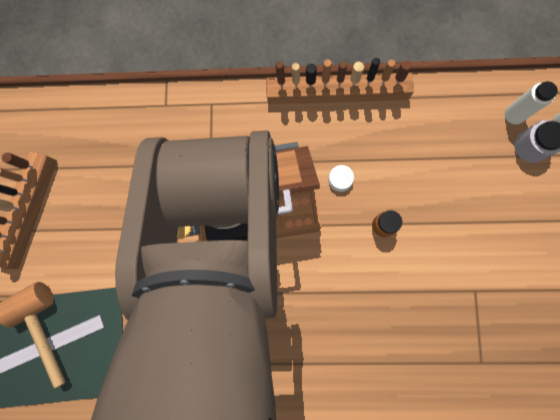

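View pics/s11.png

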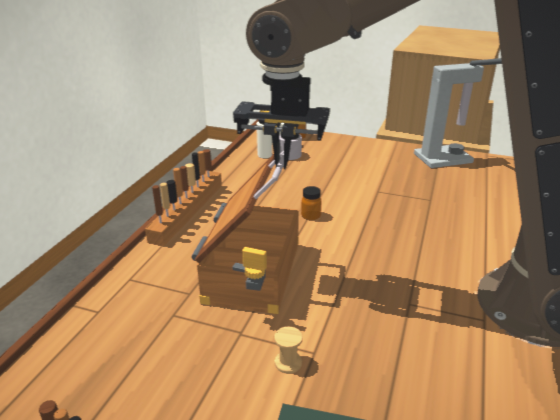

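The tin (341,179), jar (388,223 top; 311,203 side) and spool (288,350 side) are where they started. The lid is still and gripped. Handing in.

```bash
python3 -c "
from cell import env
print(env.job_done())"
```

```text
the job is handed in; nothing more can be done
None
```

The cap is unscrewed, and the lid is held under grip just below its balance point. I handed the job in at about 14 s of the 54 s allowed.

- **Cap:** I turned it anticlockwise to about 1.43 rad, judged from the tool's yaw. The pictures show its tongue pointing to the rear, clear of the lid.
- **Lid:** I raised it by the bar to about 1.045 rad, a little past balance, and it never flew up. Then I eased it back and held it.
- **Last checks:** The lid stood at about 0.86 rad, roughly 5 degrees below balance. It had moved only about 0.4 mm at the tool over the last half second, and the wrist force was about 7 N. The side-camera overlay agreed with 0.86 when I last made it, half a second earlier.
- **Bystanders:** The jar, spool and tin look unmoved in the final pictures.

**Disagreements:**
- **Bar slip:** The bar slid about 4–5 mm along the pads while lifting, so the plain tool-arc reading came out about 0.015 rad higher (0.872). I went by the horizontal distance to the hinge instead, which that slip does not affect.
- **Bin position:** The two cameras differed by about 10 mm on where the bin stands in y when fitted separately. The joint fit matched the places where the cap and bar were actually gripped, to about 2–3 mm.

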